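# Deflection test of a leaf spring

## Task

Test the longer of the two clamped leaf springs: with closed fingertips press gently straight down on the round rivet at its mid-span until its free end is level with the gap between the two gauge pins beside it, hold it there for two seconds, then let go so that it springs back up. Do not push the free end below the lower pin, do not press on the shorter spring, and do not shift the pins.

Things in the scene. Friction and masses are not known exactly. Their poses are not given: they have to be found in the camera images.
- long_spring_mid (a point): top centre of the round dark rivet head (18 mm across, 4 mm high) at mid-span of the longer spring, where to press. Steel strip, 170 mm free, 28 wide, 2.4 thick, level 80 mm above the desk, clamped at one end of a fixed grey stand. Pressed here it gives about 0.7 N/mm, the free end sinks 2.4 times as far as the rivet, and it springs back. x towards the free end, z up
- long_spring_tip (a point): middle of the free end of the longer strip, at half its thickness, 85 mm from the rivet; x along the strip away from the clamp, z up. The clamp at the other end stands 14 mm, the gauge post 34 mm beyond the free end 12 mm, above the strip
- long_spring_gap (a point): point half-way between the ends of the longer spring's two gauge pins, 5 mm beyond its free end. Level steel pins 4 mm thick, 12 mm above and 12 mm below this point, on a dark collar on a thin post; they point at the free end but it passes them freely. Set anew each time: 16 to 34 mm lower than the unloaded free end. z up
- short_spring: the other stand, alike but with a shorter strip (110 mm free, 80 mm above the desk; stand 206 mm long, 62 wide) and its own pins; fixed to the desk; origin at the centre of its underside, x towards its free end. Not to be pressed

How it is judged:
On the way:
1. the long spring is pressed at its rivet so that its free end is between the levels of the two pins, held for a second (z of long_spring_tip in the frame of long_spring_gap between -0.01 and 0.01 m and horizontal distance between the grasp point and long_spring_mid below 0.02 m), for 1 s.
At the end, for the whole second after the job is handed in: the long spring was held for at least 1 s with its free end within 10 mm above or below the mid-gap level, pressed within 20 mm of the rivet's centre; it is let go and its free end is back up, more than 12.5 mm above the mid-gap level (z of long_spring_tip in the frame of long_spring_gap above 0.0125 m); the robot touches nothing.
It fails at once if the free end is pushed more than 14 mm below the mid-gap level (past the lower pin) (z of long_spring_tip in the frame of long_spring_gap below -0.014 m).
It fails at once if the fingers press anything harder than 25 N (contact force between the fingers and anything else above 25 N).
It fails at once if the fingers press on the short spring's stand with more than 2 N (contact force between the fingers and short_spring above 2 N).
It fails at once if the pins are shifted by more than 5 mm (distance of long_spring_gap from where it was at the start of the episode above 0.005 m).
It also fails if it takes over 38 s, if anything falls off the work surface, if the arm or the gripper's body presses on something with over 40 N, if the wrist force passes 120 N, or if a joint passes its speed limit or range.

## Robot

A 6-joint arm with a two-finger parallel gripper is mounted at the origin on a cart in front of the work surface, level with it; the furniture and walls round the work are solid. World frame = base frame: x ahead of the robot, y to its left, z up, the work surface at z = 0. Lengths are in m, angles in rad, forces in N, time in s.
With the tool pointing down it reaches from about 0.3 to 0.875 m from the base axis. Payload 6.4 kg.
Tool frame: the origin (TCP) lies midway between the tips of the shut fingers; the grasp point (between the pads) lies 19 mm behind it (grasp_offset is the distance from the TCP to the grasp point, in m); z points along the fingers, y is the line along which they close (so a half turn about z gives the same grasp; the last joint's range is limited). The gripper opens to 85 mm and grips with 20 to 120 N. Pads are 22 mm wide; open, the fingers measure 114 mm over their backs; the gripper's body (76 mm by 85 mm) begins 54 mm behind the grasp point. The pads swing forward as they close: fully open they stand 13 mm farther back than shut.
Start: joints at [-1.46, 0.181, 1.607, -0, 1.354, -0.206], TCP at [0.179, -0.546, 0.231] pointing down, gripper open.
Joint ranges: [-2.99, 2.99], [-0.89, 2.07], [0.3, 2.58], [-1.14, 4.28], [0, 2.63], [-3.12, 3.12]. Speed limits (rad/s): [2.57, 2.57, 3.01, 3.14, 3.14, 3.14].

## Interface

Orientations are given as a unit quaternion [w, x, y, z].
In Python, from bench import * gives the robot as it stands. The module is installed in compiled form; this text tells all that it offers.
- The arm moves only by the tool servo_tool, never from a script. Its argument "commands" is text: rows parted by semicolons, each of 7 numbers parted by spaces: the turn, a rotation vector about the tool's x, y, z in rad, then the shift along the tool's x, y, z in mm, then the opening, from 0 (shut) to 1 (fully open). In form: wx wy wz dx dy dz claw; .... A call has 1 to 5 rows; each row shifts and turns the commanded pose from where the row before left it, along the tool's axes as they then stand; what a row does not reach is not made up. A row lasts 1/8 s, in which the tool goes at most 62.5 mm and 10.7 degrees, less where a joint would pass 70% of its speed; a pose out of reach is approached as far as the arm can. A call with a gripper value outside its range is refused whole. The fingers move at their own pace and stop on an object; the grip force is fixed at half the most. Time passes only in rows, so rows that do not move let the fingers close. It gives the time, the measured TCP pose, the force, the opening and the grip force at its end, in the units of the state.
- get_obs(): the state, without advancing time (a new reading comes with each control period).
- camera(name): name is "side" or "top"; returns the picture (480x640x3 uint8, blue, green, red); there is no depth.
- calibration(name): a dict with "fx", "fy", "cx", "cy" (pixels), "k1" (the pictures are not rectified: a ray, as slopes to the right and down, at radius r is drawn at 1 + k1 r^2 times it, then the intrinsics apply), "R" (3x3) and "t" (3): a world point X has camera coordinates R X + t. Camera axes: x right, y down, z forward; pixel columns grow to the right and rows downward; lengths in m; the calibration is good to about 2 mm. A picture is of the moment at which its call begins. calibration takes no time and is no camera call.
- hand_in(): hands the job in; it is judged then, once.
The state is a dict: "time_s": time; "q": joint angles; "dq": joint speeds; "joint_efforts": joint torques, N m; "eef_pos": TCP position; "eef_rot": TCP orientation; "wrist_force": force on the tool from outside, world axes, zero at the start; "torque": the same for the moment, N m; "opening": opening from 0.0 (shut) to 1.0 (fully open); "grasp_force": force on a finger pad.
Only numpy, scipy, OpenCV 4.12 (cv2) and the standard library are available. Lean on these libraries where they do the work, as an engineer would, in place of code of your own. Each camera call takes 0.05 s, during which the arm holds its last target. There are 200 camera calls.

## Working session

There is one attempt and no reset: what is moved stays moved. The work goes in short steps, Python scripts to look and compute and a tool call to move; the robot and the scene stay as the last step left them, time stands still between calls to the robot, and variables do not carry over. Pictures are saved under pics/ and viewed, at most 10 in all, crops included, and the job is handed in when it is done.

Besides the shell and the picture viewer there is one more tool, called after ">>>" as name(argument=value, ...) on one line, values as JSON. servo_tool: Moves the arm, as the interface text tells. Its arguments: {"type":"object","properties":{"commands":{"type":"string"}},"required":["commands"]}

```bash
mkdir -p pics
cat > h.py <<'E'
import numpy as np, cv2
from bench import *
def ray(name,u,v):
    c=calibration(name); K=np.array([[c['fx'],0,c['cx']],[0,c['fy'],c['cy']],[0,0,1.]])
    R=np.array(c['R']);t=np.array(c['t'])
    x=(u-c['cx'])/c['fx'];y=(v-c['cy'])/c['fy'];rd=np.hypot(x,y);r=rd
    for _ in range(30): r=rd/(1+c['k1']*r*r)
    s=r/rd if rd>0 else 1
    d=R.T@np.array([x*s,y*s,1.]); return -R.T@t,d/np.linalg.norm(d)
def onz(name,u,v,z):
    o,d=ray(name,u,v); return o+d*(z-o[2])/d[2]
def tri(p,q):
    o1,d1=ray('top',*p);o2,d2=ray('side',*q)
    s=np.linalg.lstsq(np.c_[d1,-d2],o2-o1,rcond=None)[0]
    a=o1+s[0]*d1;b=o2+s[1]*d2;return (a+b)/2,np.linalg.norm(a-b)
def proj(name,X):
    c=calibration(name);p=np.array(c['R'])@X+np.array(c['t']);x,y=p[:2]/p[2];k=1+c['k1']*(x*x+y*y)
    return np.array([c['fx']*x*k+c['cx'],c['fy']*y*k+c['cy']])
E
python3 - <<'E'
from h import *
for n in('top','side'):
    cv2.imwrite(f'pics/{n}0.png',camera(n)); c=calibration(n); print(n,{k:np.round(v,3).tolist() for k,v in c.items()}, ray(n,320,240))
print(get_obs())
E
```

```text
top {'fx': 561.878, 'fy': 561.878, 'cx': 312.078, 'cy': 243.004, 'k1': 0.056, 'R': [[0.004, -1.0, 0.011], [-0.998, -0.005, -0.063], [0.063, -0.01, -0.998]], 't': [-0.04, 0.519, 1.509]} (array([ 0.42223285, -0.02197428,  1.53950772]), array([ 0.06880989, -0.02446474, -0.99732977]))
side {'fx': 511.297, 'fy': 511.297, 'cx': 315.961, 'cy': 239.304, 'k1': -0.058, 'R': [[1.0, 0.009, 0.024], [0.025, -0.582, -0.813], [0.007, 0.813, -0.582]], 't': [-0.513, 0.018, 1.325]} (array([ 0.50322199, -1.06246406,  0.79805116]), array([ 0.01469888,  0.81236725, -0.58296089]))
{'time_s': 0.1, 'q': array([-1.46031640e+00,  1.81481790e-01,  1.60789230e+00, -7.04984150e-06,
        1.35380538e+00, -2.06294511e-01]), 'dq': array([-1.96218081e-05, -1.75428734e-03, -1.58401942e-03, -9.41057442e-04,
        1.33922305e-03,  2.58725575e-04]), 'joint_efforts': array([ 6.44311331e-04, -4.45874083e+01, -3.52236450e+01, -1.72867435e-04,
        4.22896221e-03,  1.01894062e-05]), 'eef_pos': array([ 0.1790764 , -0.54588592,  0.23047338]), 'eef_rot': array([-7.92661630e-04,  9.87482514e-01,  1.57726522e-01,  3.45577398e-05]), 'wrist_force': array([ 0.53111733,  0.18327981, -0.15092673]), 'torque': array([-0.00203035, -0.05005063,  0.01783197]), 'grasp_force': 0.0, 'opening': 1.000015477939405}
```

View pics/top0.png

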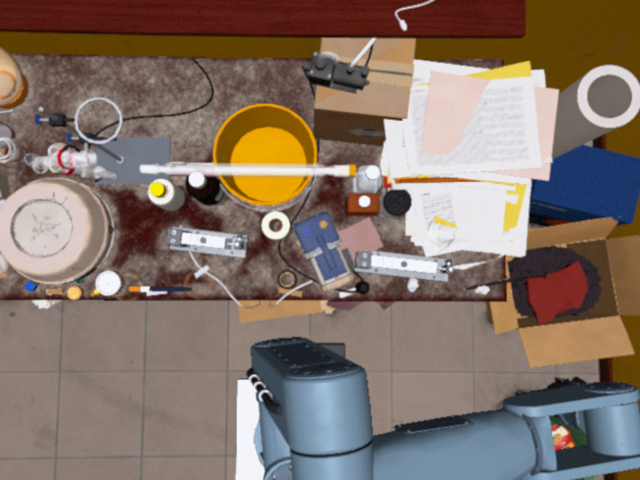

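View pics/side0.png

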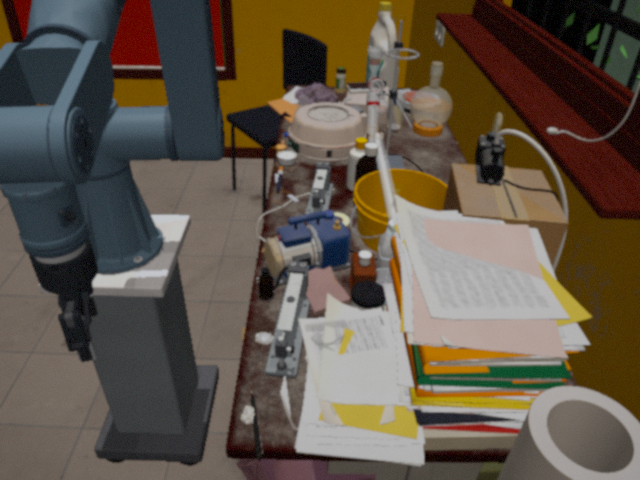

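The top view shows two stands, at about (208,241) and (403,264). The right one looks longer. In the side view they are at (320,188) and (290,320). I'll enlarge the right one in both views.

Run:
```python
import cv2,numpy as np
t=cv2.imread('pics/top0.png');s=cv2.imread('pics/side0.png')
a=cv2.resize(t[240:290,345:465],None,fx=6,fy=6,interpolation=cv2.INTER_CUBIC)
b=cv2.resize(t[220:265,155:275],None,fx=6,fy=6,interpolation=cv2.INTER_CUBIC)
cv2.imwrite('pics/t1.png',np.vstack([a,b]))
cv2.imwrite('pics/s1.png',cv2.resize(s[258:378,250:330],None,fx=5,fy=5,interpolation=cv2.INTER_CUBIC))
```

```text
(no output)
```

View pics/t1.png

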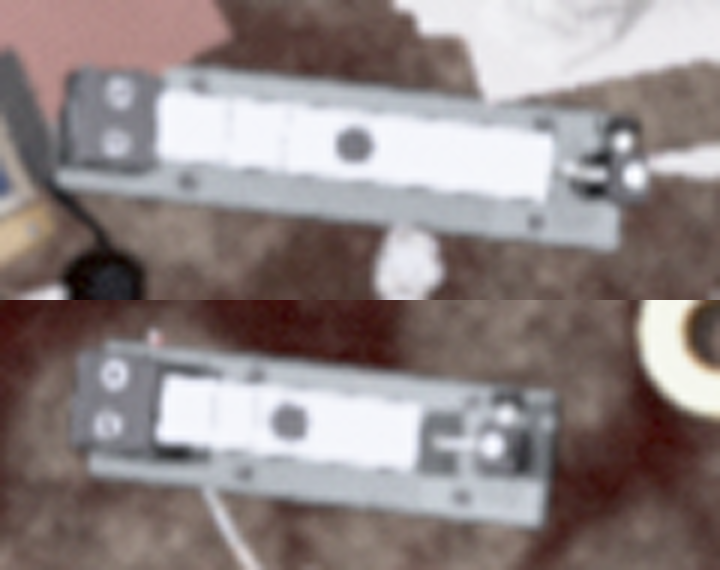

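View pics/s1.png

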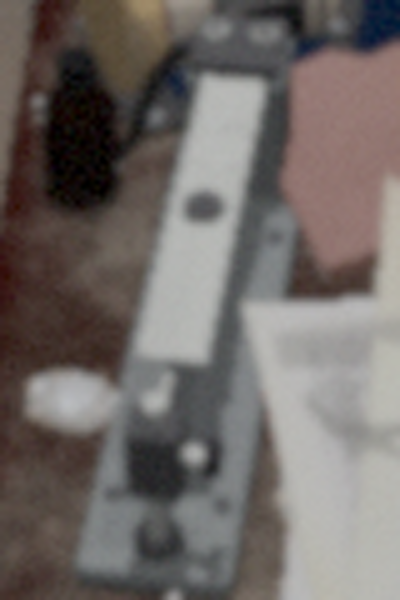

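The right spring is the longer one. Its rivet is at top (403.8,263.6) and side (290.4,298.8), and the strip's free end is at top (436.4,267.1). The upper pin and dark collar lie just beyond the free end, at side about (281,336) to (281,351). Next I'll triangulate and overlay candidate pin heights.

Run:
```python
from h import *
print(tri((403.75,263.6),(290.4,298.8)))
m=onz('top',403.75,263.6,.085); e=onz('top',436.4,267.1,.0812); c=onz('top',345+157.5/6-.5,240+126.5/6-.5,.0812)
print(m,e,c,np.linalg.norm((e-c)[:2]),np.linalg.norm((e-m)[:2]))
ax=(e-c);ax[2]=0;ax/=np.linalg.norm(ax); print(ax,np.degrees(np.arctan2(ax[1],ax[0])))
perp=np.array([-ax[1],ax[0],0])
M=m.copy();M[2]=.08; tip=M+.085*ax
img=cv2.imread('pics/side0.png');x0,y0,f=258,315,14
cr=cv2.resize(img[y0:y0+42,x0:x0+54],None,fx=f,fy=f,interpolation=cv2.INTER_CUBIC)
mark=lambda X,col:cv2.circle(cr,tuple(int(v) for v in ((proj('side',X)-[x0,y0]+.5)*f)),3,col,-1)
tim=cv2.imread('pics/top0.png')
for s in(-14,14): mark(tip+perp*s/1000+[0,0,.001],(0,0,255))
mark(tip+.034*ax+[0,0,.012],(255,0,0)); mark(tip+.034*ax-[0,0,.08],(255,0,0))
for d in(16,25,34):
    g=tip+.005*ax-[0,0,d/1000]
    mark(g+[0,0,.012],(0,255,0)); mark(g-[0,0,.012],(0,255,255))
    print(d,[np.round(proj(n,g+[0,0,h]),1).tolist() for n in('top','side') for h in(.012,-.012)])
cv2.imwrite('pics/s2.png',cr)
```

```text
(array([ 0.46151415, -0.27528009,  0.08169407]), np.float64(0.0019277006273911172))
[ 0.46238479 -0.27464256  0.085     ] [ 0.45385462 -0.35974107  0.0812    ] [ 0.46989977 -0.18971769  0.0812    ] 0.17077880149496025 0.08552497114101092
[-0.09395282 -0.99557665  0.        ] -95.39105144248701
16 [[437.7, 267.1], [435.5, 267.3], [284.7, 331.9], [284.9, 340.5]]
25 [[436.9, 267.2], [434.8, 267.4], [284.8, 335.2], [285.0, 343.7]]
34 [[436.1, 267.3], [434.0, 267.4], [284.9, 338.4], [285.0, 346.8]]
```

View pics/s2.png

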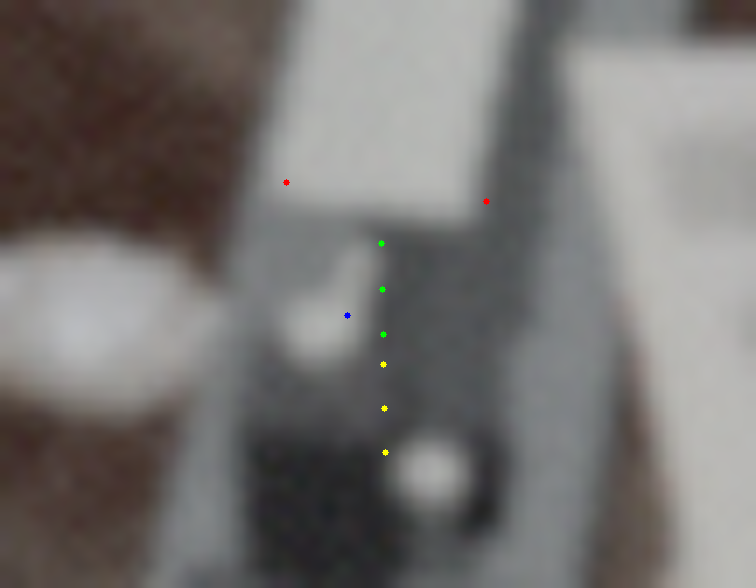

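>>> servo_tool(commands="0 0 0 35 -17 0 0;0 0 0 35 -17 0 0;0 0 0 35 -17 0 0;0 0 0 35 -17 0 0;0 0 0 35 -17 0 0")

```text
time_s: 0.72
eef_pos: [0.3196, -0.4099, 0.2309]
eef_rot: [-0.0, 0.987, 0.158, -0.0]
wrist_force: [0.6, -0.6, -1.0]
opening: 0.003
grasp_force: 0.0
```

>>> servo_tool(commands="0 0 0 35 -17 0 0;0 0 0 35 -17 0 0;0 0 0 35 -17 0 0;0 0 0 35 -17 0 0;0 0 0 35 -17 0 0")

```text
time_s: 1.35
eef_pos: [0.4594, -0.2746, 0.2309]
eef_rot: [-0.0, 0.987, 0.158, -0.0]
wrist_force: [-0.1, 0.4, -1.1]
opening: -0.004
grasp_force: 0.0
```

>>> servo_tool(commands="0 0 0 0 0 20 0;0 0 0 0 0 40 0;0 0 0 0 0 30 0;0 0 0 0 0 20 0;0 0 0 0 0 0 0")

```text
time_s: 1.98
eef_pos: [0.4575, -0.2746, 0.1193]
eef_rot: [-0.002, 0.987, 0.158, -0.001]
wrist_force: [-0.7, -0.6, -0.3]
opening: 0.001
grasp_force: 0.0
```

Run:
```python
from h import *
a=camera('side');cv2.imwrite('pics/side1.png',a);b=camera('top');cv2.imwrite('pics/top1.png',b)
o=get_obs();print(o['time_s'],o['eef_pos'],o['eef_rot'],o['wrist_force'],o['opening'])
p=o['eef_pos'];w=np.array([.462,-.275])-p[:2]
from scipy.spatial.transform import Rotation as Ro
q=o['eef_rot'];R=Ro.from_quat([q[1],q[2],q[3],q[0]]).as_matrix();print(R.T@np.r_[w,0]*1e3)
cv2.imwrite('pics/m.png',np.hstack([cv2.resize(a[250:370,245:325],None,fx=5,fy=5,interpolation=2),cv2.resize(b[200:320,350:430],None,fx=5,fy=5,interpolation=2)])[:600,:800])
```

```text
2.075 [ 0.45893737 -0.27594122  0.12169355] [4.02585845e-05 9.87478194e-01 1.57755544e-01 5.73305882e-05] [ 0.27564877 -0.44701934  0.54553034] 0.0019500722522167748
[3.20343615e+00 5.98232538e-02 3.27858831e-04]
```

View pics/m.png

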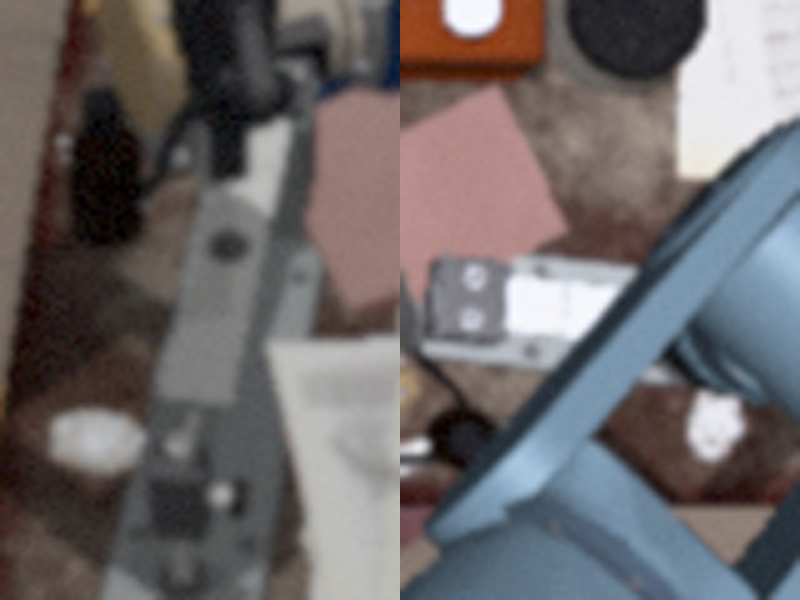

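The fingertips (side crop 230,175) are above the rivet (228,245), and the view of the free end and pins is clear. I'll descend towards contact.

>>> servo_tool(commands="0 0 0 3 0 10 0;0 0 0 0 0 10 0;0 0 0 0 0 8 0;0 0 0 0 0 4 0;0 0 0 0 0 0 0")

```text
time_s: 2.7
eef_pos: [0.4614, -0.2747, 0.0888]
eef_rot: [-0.0, 0.987, 0.158, -0.0]
wrist_force: [-1.3, -0.4, 0.2]
opening: 0.002
grasp_force: 0.0
```

>>> servo_tool(commands="0 0 0 0 0 0 0;0 0 0 0 0 2 0;0 0 0 0 0 1 0;0 0 0 0 0 0 0;0 0 0 0 0 0 0")

```text
time_s: 3.32
eef_pos: [0.4616, -0.2749, 0.0863]
eef_rot: [0.0, 0.987, 0.158, 0.0]
wrist_force: [-0.0, -0.2, -0.2]
opening: 0.001
grasp_force: 0.0
```

>>> servo_tool(commands="0 0 0 0 0 2 0;0 0 0 0 0 1 0;0 0 0 0 0 0 0;0 0 0 0 0 0 0;0 0 0 0 0 0 0")

```text
time_s: 3.95
eef_pos: [0.4617, -0.275, 0.0834]
eef_rot: [0.0, 0.987, 0.158, 0.0]
wrist_force: [0.5, -0.7, 1.6]
opening: -0.002
grasp_force: 0.7
```

>>> servo_tool(commands="0 0 0 0 0 1 0;0 0 0 0 0 1 0;0 0 0 0 0 1 0;0 0 0 0 0 0 0;0 0 0 0 0 0 0")

```text
time_s: 4.58
eef_pos: [0.4618, -0.2751, 0.0805]
eef_rot: [0.0, 0.987, 0.158, 0.0]
wrist_force: [-0.2, -2.5, 4.6]
opening: 0.001
grasp_force: 1.9
```

Run:
```python
from h import *
F=[];Z=[];I=[]
for i in range(8):
    I.append(camera('side').astype(float));o=get_obs();F.append(o['wrist_force'][2]);Z.append(o['eef_pos'][2])
print(np.mean(F),np.std(F),np.mean(Z),o['time_s'])
a=np.mean(I,0).astype(np.uint8)
cr=lambda x:cv2.resize(x[315:357,262:302],None,fx=10,fy=10,interpolation=2)
cv2.imwrite('pics/s3.png',np.hstack([cr(cv2.imread('pics/side1.png')),cr(a)]))
```

```text
4.004218450569937 0.4169316537998408 0.08042410811310846 4.975
```

View pics/s3.png

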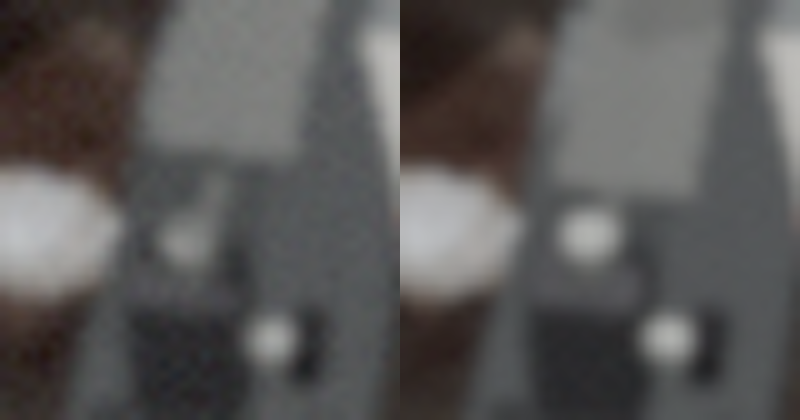

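The strip end has dropped about 3.7 px, which is roughly 10 mm at the tip. The pin has become faint in the shade. I'll check a contrast-stretched crop.

Run:
```python
from h import *
I=np.mean([camera('side').astype(float) for i in range(12)],0)
o=get_obs();print(o['time_s'],o['eef_pos'],o['wrist_force'])
def cr(x,g):
    c=cv2.resize(x[317:365,266:292].astype(np.float32),None,fx=12,fy=12,interpolation=2);return np.clip((c-30)*g,0,255).astype(np.uint8)
np.save('press1.npy',I)
cv2.imwrite('pics/s4.png',np.hstack([cr(cv2.imread('pics/side0.png'),1.3),cr(I,2)]))
```

```text
5.575 [ 0.46170183 -0.27501126  0.08036585] [-0.02198004 -2.58833522  3.78216055]
```

View pics/s4.png

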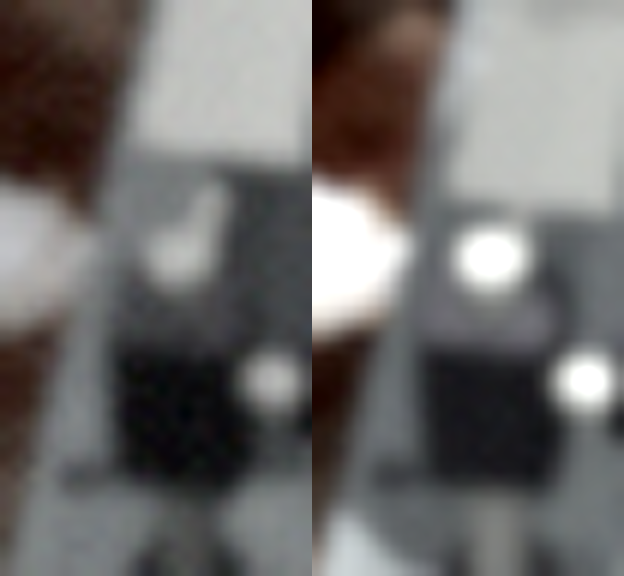

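The post top is at (178,258) in the crop and the collar front spans rows 345–480. That puts the gap about 17–18 mm below the unloaded free end, which agrees with the pin end's position. The tip is about 10 mm down now, so the rivet needs another 3 mm.

>>> servo_tool(commands="0 0 0 0 0 1 0;0 0 0 0 0 1 0;0 0 0 0 0 1 0;0 0 0 0 0 0 0;0 0 0 0 0 0 0")

```text
time_s: 6.2
eef_pos: [0.4617, -0.275, 0.0775]
eef_rot: [0.0, 0.987, 0.158, 0.0]
wrist_force: [-0.2, -2.4, 5.7]
opening: 0.002
grasp_force: 3.2
```

Run:
```python
from h import *
I=np.mean([camera('side').astype(float) for i in range(12)],0)
o=get_obs();print(o['time_s'],o['eef_pos'],o['wrist_force'])
def cr(x,g):
    c=cv2.resize(x[317:365,266:292].astype(np.float32),None,fx=12,fy=12,interpolation=2);return np.clip((c-30)*g,0,255).astype(np.uint8)
cv2.imwrite('pics/s5.png',np.hstack([cr(np.load('press1.npy'),2),cr(I,2)]))
for J in(cv2.imread('pics/side0.png').astype(float),np.load('press1.npy'),I):
    p=J[320:345,284:288].mean((1,2)); print(np.round(p).astype(int).tolist())
```

```text
6.8 [ 0.46175508 -0.27502664  0.07753129] [-0.28220054 -3.11455058  6.50392525]
[179, 179, 179, 180, 179, 180, 181, 179, 176, 159, 128, 97, 92, 96, 96, 91, 87, 85, 84, 81, 82, 79, 76, 76, 75]
[125, 127, 127, 127, 127, 127, 127, 127, 127, 128, 128, 128, 127, 121, 107, 91, 83, 83, 81, 74, 68, 69, 73, 76, 76]
[119, 123, 127, 128, 128, 128, 128, 128, 128, 129, 128, 129, 129, 129, 128, 122, 110, 94, 83, 74, 68, 68, 73, 76, 75]
```

View pics/s5.png

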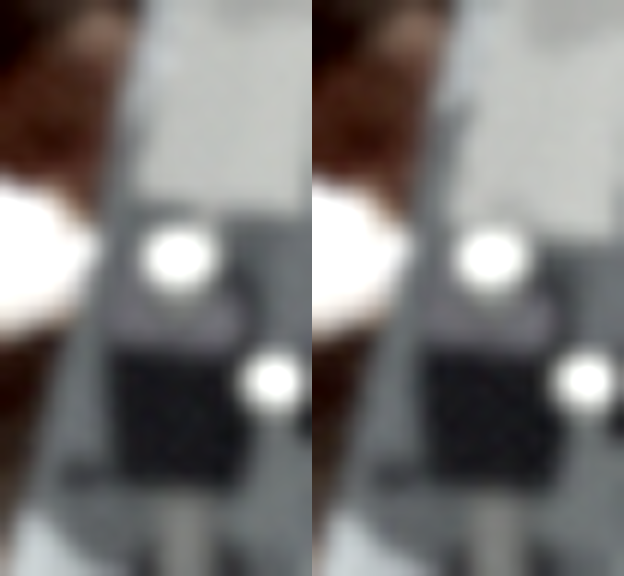

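The strip end has moved 6.1 px, so the tip is about 17 mm down, at the estimated gap level. I'll hold for over 2 s.

>>> servo_tool(commands="0 0 0 0 0 0.5 0;0 0 0 0 0 0 0;0 0 0 0 0 0 0;0 0 0 0 0 0 0;0 0 0 0 0 0 0")

```text
time_s: 7.42
eef_pos: [0.4618, -0.275, 0.0771]
eef_rot: [0.0, 0.987, 0.158, 0.0]
wrist_force: [-0.2, -3.5, 7.3]
opening: -0.003
grasp_force: 3.3
```

>>> servo_tool(commands="0 0 0 0 0 0 0;0 0 0 0 0 0 0;0 0 0 0 0 0 0;0 0 0 0 0 0 0;0 0 0 0 0 0 0")

```text
time_s: 8.05
eef_pos: [0.4618, -0.275, 0.0771]
eef_rot: [0.0, 0.987, 0.158, 0.0]
wrist_force: [-0.2, -2.8, 6.9]
opening: 0.004
grasp_force: 3.3
```

>>> servo_tool(commands="0 0 0 0 0 0 0;0 0 0 0 0 0 0;0 0 0 0 0 0 0;0 0 0 0 0 0 0;0 0 0 0 0 0 0")

```text
time_s: 8.68
eef_pos: [0.4618, -0.275, 0.0771]
eef_rot: [0.0, 0.987, 0.158, 0.0]
wrist_force: [-0.3, -1.7, 6.4]
opening: 0.0
grasp_force: 3.3
```

>>> servo_tool(commands="0 0 0 0 0 0 0;0 0 0 0 0 0 0;0 0 0 0 0 0 0;0 0 0 0 0 0 0;0 0 0 0 0 0 0")

```text
time_s: 9.3
eef_pos: [0.4618, -0.275, 0.0771]
eef_rot: [0.0, 0.987, 0.158, 0.0]
wrist_force: [-0.9, -1.7, 6.5]
opening: -0.002
grasp_force: 3.3
```

>>> servo_tool(commands="0 0 0 0 0 -2 0;0 0 0 0 0 -4 0;0 0 0 0 0 -5 0;0 0 0 0 0 -10 0;0 0 0 0 0 -20 0")

```text
time_s: 9.93
eef_pos: [0.4607, -0.2737, 0.1172]
eef_rot: [-0.002, 0.987, 0.158, -0.001]
wrist_force: [0.4, 0.1, 0.3]
opening: -0.004
grasp_force: 0.0
```

>>> servo_tool(commands="0 0 0 0 0 -30 0;0 0 0 0 0 -20 0;0 0 0 0 0 0 0;0 0 0 0 0 0 0;0 0 0 0 0 0 0")

```text
time_s: 10.55
eef_pos: [0.4609, -0.2742, 0.1664]
eef_rot: [-0.001, 0.987, 0.158, -0.001]
wrist_force: [0.2, -0.2, 0.9]
opening: -0.001
grasp_force: 0.0
```

Run:
```python
from h import *
I=np.mean([camera('side').astype(float) for i in range(10)],0)
p=I[320:345,284:288].mean((1,2)); print(np.round(p).astype(int).tolist())
for n in(0,1):pass
d=np.array([.454,-.360,.08]);print(proj('side',d),proj('side',d-[0,0,.017]))
cv2.imwrite('pics/end.png',np.hstack([cv2.resize(x[315:365,262:302],None,fx=9,fy=9,interpolation=2) for x in (cv2.imread('pics/side0.png'),I.astype(np.uint8))]))
o=get_obs();print(o['time_s'],o['eef_pos'],o['wrist_force'])
```

```text
[125, 125, 125, 125, 126, 126, 126, 126, 125, 119, 106, 90, 84, 86, 85, 83, 82, 80, 77, 72, 66, 62, 60, 58, 58]
[284.88579332 328.86415857] [284.99307707 335.0120925 ]
11.05 [ 0.46162254 -0.27487196  0.16775681] [0.31269595 0.63670039 0.30771744]
```

View pics/end.png

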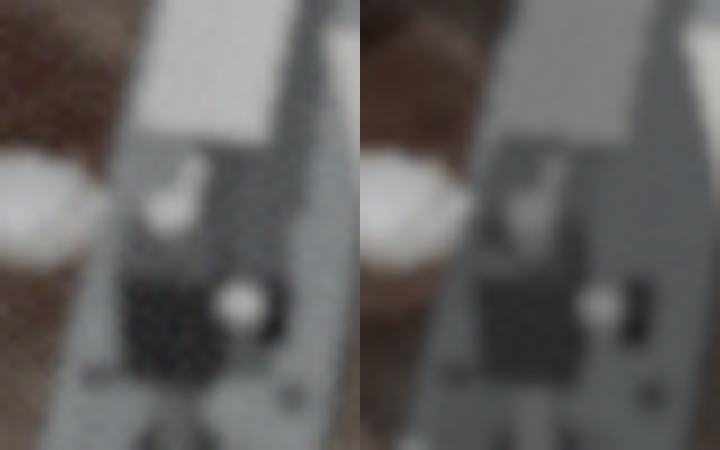

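The free end is back at its starting row (about 330) and the pins have not moved. The arm is clear of everything.

```bash
python3 -c "
from bench import *
print(hand_in())"
```

```text
the job is handed in; nothing more can be done
None
```

I pressed the long spring at its rivet until its free end was about 17–18 mm down, level with my camera estimate of the pin gap. I held it for over 2 s, let it spring back, and handed the job in; no verdict was returned.

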